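# Fit the breather cap to the vent mark and hold it

### The arm

A 7-joint arm with a two-finger parallel gripper is mounted at the origin on the work surface. World frame = base frame: x ahead of the robot, y to its left, z up, the work surface at z = 0. Lengths are in m, angles in rad, forces in N, time in s.
With the tool pointing down it reaches from about 0.425 to 0.825 m from the base axis. Payload 3.6 kg.
Tool frame: the origin (TCP) lies at the very end of the fingers, on their centre line; the grasp point (between the pads) lies 19 mm behind it; z points along the fingers, y is the line along which they close (so a half turn about z gives the same grasp; the last joint's range is limited). The gripper opens to 85 mm and grips with 20 to 120 N. Pads are 22 mm wide; open, the fingers measure 114 mm over their backs; the gripper's body (76 mm by 85 mm) begins 54 mm behind the grasp point. The pads swing forward as they close: fully open they stand 13 mm farther back than shut.
Start: joints at [1.087, 0.615, -0.013, 1.423, 0.008, 1.103, -0.04], TCP at [0.287, -0.583, 0.231] pointing down, gripper open.
Joint ranges: [-3.12, 3.12], [-0.3, 2.06], [-1.34, 1.32], [0.26, 2.42], [-1.36, 4.5], [0.01, 1.98], [-2.84, 2.84]. Speed limits (rad/s): [2.79, 2.79, 3.14, 3.14, 3.14, 3.14, 3.14].

### API

Orientations are given as a unit quaternion [x, y, z, w].
In Python, from cell import observe, grab_frame, job_done gives the robot as it stands.
- The arm moves only by the tool jog_arm, never from a script. Its argument "deltas" is a list of rows, each a list of 6 numbers: the shift along the world's x, y, z in cm, then the turn, a rotation vector about the world's x, y, z in rad. In form: [[x, y, z, wx, wy, wz], ...]. A call has 1 to 12 rows; each row is the pose to reach, as a shift and turn from the pose commanded when the call began; what a row does not reach only later rows make up. A row lasts 1/10 s, in which the tool goes at most 50 mm and 8.59 degrees, less where a joint would pass 70% of its speed; a pose out of reach is approached as far as the arm can. A call with a gripper value outside its range is refused whole. "fingers" is the finger opening in cm, from 0 to 8.54, set as the call begins (left out, the last holds). The fingers move at their own pace and stop on an object; "squeeze" is the grip in N (left out, the last holds). Time passes only in rows, so rows that repeat a pose let the fingers close. It gives the time, the measured TCP pose, the force, the opening and the grip force at its end, in the units of the state.
- observe(): the state, without advancing time (a new reading comes with each control period).
- grab_frame(name): name is "scene" or "top" or "wrist"; returns a dict with "color" (480x640x3 uint8, blue, green, red), "z_map" (480x640 float32, m along the optical axis (not along the pixel's ray), 0 where there is no reading), "fx", "fy", "cx", "cy" (pixels), "k1" (the pictures are not rectified: a ray, as slopes to the right and down, at radius r is drawn at 1 + k1 r^2 times it, then the intrinsics apply), "xyz" and "attitude" of the camera in the world. Camera axes: x right, y down, z forward; pixel columns grow to the right and rows downward; lengths in m; the calibration is good to about 2 mm. A picture is of the moment at which its call begins.
- job_done(): hands the job in; it is judged then, once.
The state is a dict: "time_s": time; "q": joint angles; "qvel": joint speeds; "tau": joint torques, N m; "eef_pos": TCP position; "tcp_rot": TCP orientation; "force": force on the tool from outside, world axes, zero at the start; "wrist_torque": the same for the moment, N m; "opening": finger opening in m; "finger_force": force on a finger pad.
Only numpy, scipy, OpenCV 4.12 (cv2) and the standard library are available. Lean on these libraries where they do the work, as an engineer would, in place of code of your own. Each camera call takes 0.05 s, during which the arm holds its last target. There are 200 camera calls.

### The job

The hydraulic power unit on the bench has just been filled and must breathe out before its tank is locked. Pull the top drawer of the blue-fronted parts cabinet fully out to its stop and leave it open, take the red filler-breather cap out of it, lower the cap's two pins into the slots of the filler neck on the tank and press it down against the spring, then twist it clockwise to the yellow vent mark half-way round, without letting it go on to click into the lock. Finish while still gripping the cap, holding it pressed in and steady at the vent mark, and leave the other things on the bench where they are.

Things in the scene. Friction and masses are not known exactly. Their poses are not given: they have to be found in the camera images.
- cabinet_drawer0 (a joint): how far the top drawer of the parts cabinet is pulled out (m): 0 shut, 0.182 at its stop. It slides with 1 to 2 N towards the cabinet's front, the cabinet's own -x; it starts shut or a little ajar.
- cabinet_drawer0_handle (a point): middle of the top drawer's level steel bar handle: bar 11 mm thick, 120 mm long along this frame's y, its axis 35 mm in front (-x) of the blue drawer front and 38 mm below the cabinet's top; a post joins it to the front 51 mm either side of the middle. It moves with the drawer, straight along this frame's -x as the drawer opens.
- cabinet: parts cabinet, fixed, grey with two blue drawer fronts, 260 mm deep, 340 wide, 200 high; origin under its centre on the bench, x to its back (drawers open towards -x), y to its left. The top drawer is 298 mm wide and 215 mm long inside, its floor 110 mm and its side walls 178 mm above the bench; the cap stands in its left or right half.
- cap_grip (a point): the red filler-breather cap, 105 to 180 g, standing upright in the drawer: centre of its grip bar, which is 56 mm long (x), 18 mm wide (y), 26 mm high, red with a white line along its top. z is up along the cap's axis. Half a turn about z makes no difference.
- cap_seat (a point): the same cap, same axes: centre of the underside of the red disc (74 mm across, 8 mm thick) on which the grip bar stands, 21 mm below the bar's centre. It comes down on the neck's rim.
- cap: the same cap, same axes; origin at the centre of the bottom of its grey hub (38 mm across, 18 mm long below the disc, lower edge bevelled), 39 mm below the bar's centre. Two round steel pins 8 mm thick stick out of the hub along +x and -x, in line with the grip bar, to 28 mm from the axis; their axis is 6.5 mm above this origin.
- neck_mouth (a point): centre of the filler neck's mouth, level with the top of its steel rim, 194 mm above the bench, z up, fixed. The rim, 68 mm across and 6 mm thick, has a 42 mm hole with two radial slots along +x and -x of this frame (32 degrees wide, 12 mm at the hole's edge) for the cap's pins. With the cap's disc down on the rim the pins' tops are 1.5 mm below the rim and the cap can be turned.
- neck: the same neck, same axes; origin on the tank's cover, 36 mm below the mouth. The cap turns clockwise seen from above (from +x towards -y); a stop bars the other way. From 65 degrees on the pins spring up into lock pockets at 80 degrees (the click). Paint marks on its 104 mm flange, on both sides: white at 0, yellow (vent) at 40, red (lock) at 80 degrees clockwise.
- seal (a joint): how far the sprung seal in the neck is pressed down (m): 0 free, 0.008 with the cap's disc down on the rim. It pushes the hub up with 4 N at first and 8 N there, starting 8 mm before the disc meets the rim.
- power_unit: grey hydraulic power unit, fixed: tank 260 x 370 mm, cover 158 mm above the bench, a blue motor on its left end up to 305 mm, a valve block with gauge at its back up to 270 mm, the filler neck at its right end; origin under its centre, x to its back, y to its left. Neck centre at x -35, y -105 mm; motor axis at x 40, y 115 mm.
- adapter: brass hex adapter 42 mm across, 28 mm high, loose in the drawer's other place beside the cap; a smaller steel hex plug, 24 mm high, lies at the back of the drawer
- jerrycan: white oil jerrycan with a red cap, 125 x 185 mm, 250 mm high; to be left alone; origin under its centre
- beaker: clear measuring beaker 90 mm across, 110 mm high; to be left alone; origin under its centre
- filter: white and blue spin-on filter 92 mm across, 133 mm high; to be left alone; origin under its centre
- carton: cardboard carton 140 x 110 mm, 100 mm high; to be left alone; origin under its centre
- wrench: steel wrench 200 mm long, lying on the bench between cabinet and power unit; to be left alone

How it is judged:
On the way, in this order (a step that is already met when the one before it is completed fails the run):
1. the top drawer is pulled out to its stop (within 8 mm) (value of joint cabinet_drawer0 above 0.1735 m), for 0.2 s.
2. the cap is lifted out of the drawer in the gripper (height (world z) of cap_seat above 0.2 m and contact force between the fingers and cap above 1 N), for 0.1 s.
3. the cap's pins are down through the neck's slots, below the rim, near the white marks (horizontal distance between cap_seat and neck_mouth below 0.005 m and z of cap_seat in the frame of neck_mouth below 0.003 m and angle between the x axis of cap_seat and the x axis of neck_mouth, either way round below 0.3 rad), for 0.05 s.
At the end, for the whole second after the job is handed in: Gripper still holding the cap (over 2 N); cap in the neck within 5 mm of its axis, upright within 5 degrees, disc within 3 mm of the rim, turned 27.5 to 52.5 degrees clockwise from the slots, at rest, never locked; drawer within 27 mm of its stop (value of joint cabinet_drawer0 above 0.155 m and horizontal distance between cap_seat and neck_mouth below 0.005 m and z of cap_seat in the frame of neck_mouth between -0.003 and 0.003 m and angle between cap_seat's own z axis and vertical below 0.09 rad and angle between the x axis of cap_seat and the x axis of neck_mouth, either way round between 0.48 and 0.92 rad and contact force between the fingers and cap above 2 N and linear speed of cap below 0.02 m/s and angular speed of cap below 0.2 rad/s); the arm keeps its last pose, push and grip.
It fails at once if the cap is turned on into the lock (65 degrees or more) (horizontal distance between cap_seat and neck_mouth below 0.006 m and z of cap_seat in the frame of neck_mouth below 0.006 m and angle between the x axis of cap_seat and the x axis of neck_mouth, either way round above 1.15 rad).
It fails at once if another thing on the bench is moved more than 30 mm (distance of any of jerrycan, beaker, filter, carton, wrench from where it was at the start of the episode above 0.03 m).
It also fails if it takes over 69 s, if anything falls off the work surface, if the arm or the gripper's body presses on something with over 40 N, if the wrist force passes 120 N, or if a joint passes its speed limit or range.

## Working session

There is one attempt and no reset: what is moved stays moved. The work goes in short steps, Python scripts to look and compute and a tool call to move; the robot and the scene stay as the last step left them, time stands still between calls to the robot, and variables do not carry over. Pictures are saved under pics/ and viewed, at most 10 in all, crops included, and the job is handed in when it is done.

Besides the shell and the picture viewer there is one more tool, called after "Call:" as a command line: name --pt "numbers of a row" for each row, then --argument value for the rest. jog_arm: Moves the arm, as the interface text tells. Its arguments: {"type":"object","properties":{"deltas":{"type":"array","items":{"type":"array","items":{"type":"number"}}},"fingers":{"type":"number"},"squeeze":{"type":"number"}},"required":["deltas"]}

```bash
mkdir -p pics
cat > h.py <<'E'
import numpy as np, cv2
from scipy.spatial.transform import Rotation as R
from cell import observe, grab_frame, job_done
def save(f,name): cv2.imwrite('pics/'+name+'.png',f['color'])
def rot(f):
    a=np.array(f['attitude']); return R.from_quat(a).as_matrix() if a.size==4 else a.reshape(3,3)
def rays(f,uv):
    uv=np.atleast_2d(uv).astype(float)
    K=np.array([[f['fx'],0,f['cx']],[0,f['fy'],f['cy']],[0,0,1]])
    d=np.array([f['k1'],0,0,0,0.])
    p=cv2.undistortPoints(uv.reshape(-1,1,2),K,d).reshape(-1,2)
    return np.c_[p,np.ones(len(p))]
def onplane(f,uv,z):
    r=rays(f,uv)@rot(f).T; o=np.array(f['xyz']); return o+r*((z-o[2])/r[:,2])[:,None]
def pts(f,uv):
    uv=np.atleast_2d(uv).astype(int); z=f['z_map'][uv[:,1],uv[:,0]]
    return np.array(f['xyz'])+(rays(f,uv)*z[:,None])@rot(f).T
def cloud(f):
    v,u=np.mgrid[0:480,0:640]; P=pts(f,np.c_[u.ravel(),v.ravel()]).reshape(480,640,3)
    P[f['z_map']==0]=np.nan; return P
E
python3 - <<'E'
from h import *
for n in('scene','top'):
    f=grab_frame(n); save(f,n+'0'); print(n,f['xyz'],f['attitude'],f['fx'],f['k1'])
o=observe(); print(o)
E
```

```text
scene [ 0.75628921 -0.51241312  1.51358278] [ 0.96682896  0.17236111 -0.03826641 -0.18457817] 501.52552506806035 -0.09068222737910973
top [0.25305788 0.02347095 1.44538294] [-0.68560766  0.71984247 -0.07715312  0.07626494] 473.82223598170293 -0.06654549682537086
{'time_s': 0.1, 'q': array([ 1.08750868,  0.61583446, -0.01259069,  1.42475235,  0.00809082,
        1.10341991, -0.04040115]), 'qvel': array([ 0.00169732, -0.00261836,  0.00091279, -0.0047639 , -0.00102705,
       -0.00234501,  0.00041042]), 'tau': array([ 2.04973025e-03, -4.70380962e+01,  2.60721864e-01, -1.71569413e+01,
        1.01532412e-02,  5.88043287e-03, -1.99896164e-05]), 'eef_pos': array([ 0.28638541, -0.58273118,  0.23024177]), 'tcp_rot': array([ 9.74026195e-01,  2.26432272e-01, -2.85723958e-04, -1.14693914e-03]), 'force': array([-0.07566192, -0.35980803, -0.01690153]), 'wrist_torque': array([-0.02531237, -0.00469607,  0.01574675]), 'finger_force': 0.0, 'opening': 0.08537858619878111}
```

View pics/scene0.png

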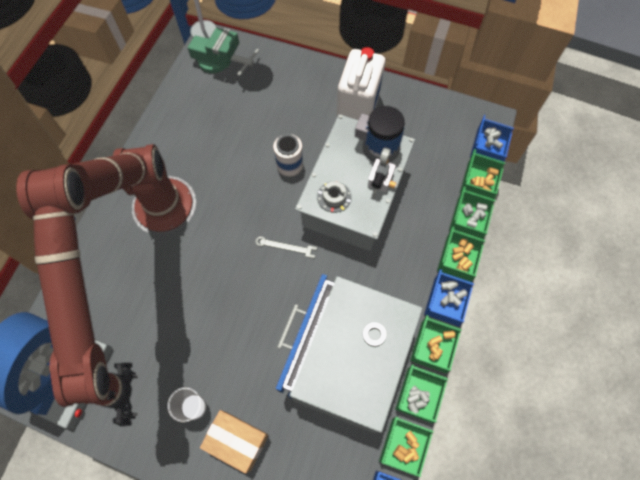

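View pics/top0.png

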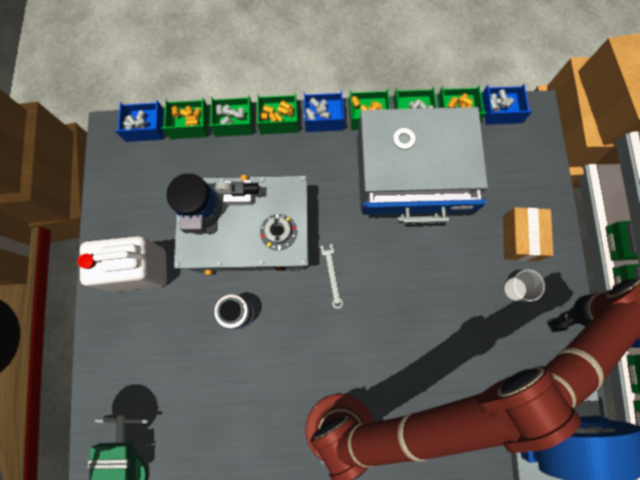

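The scene view shows the cabinet with its drawer slightly ajar (top-view handle at about (424,217)) and the filler neck at about (279,231) in the top view. The carton, beaker, wrench, filter and jerrycan are all clear of the handle.

Run:
```python
from h import *
o=observe()
for n,hb,nb in(('top',(390,455,200,232),(255,305,208,258)),('scene',(272,312,300,352),(312,358,176,216))):
    f=grab_frame(n); P=cloud(f); c=f['color'].astype(int)
    cp=P[(abs(P[...,2]-.2)<.012)&(P[...,1]<-.05)&(P[...,0]>.4)][:,:2].astype(np.float32)
    if len(cp): print(n,'cabtop',len(cp),cv2.minAreaRect(cp))
    u0,u1,v0,v1=hb; S=P[v0:v1,u0:u1].reshape(-1,3)
    m=S[(S[:,2]>.145)&(S[:,2]<.185)&np.isfinite(S[:,0])]
    print('handle',len(m),m.mean(0),cv2.minAreaRect(m[:,:2].astype(np.float32)))
    hsv=cv2.cvtColor(f['color'],cv2.COLOR_BGR2HSV)
    bl=(hsv[...,0]>100)&(hsv[...,0]<125)&(hsv[...,1]>150)&(P[...,2]>.15)&(P[...,2]<.21)&(P[...,1]<-.05)
    B=P[bl]; print('blue',len(B),np.nanmean(B,0)if len(B) else'',cv2.minAreaRect(B[:,:2].astype(np.float32)) if len(B) else '')
    u0,u1,v0,v1=nb; S=P[v0:v1,u0:u1].reshape(-1,3)
    m=S[(S[:,2]>.186)&(S[:,2]<.205)]; print('neck',len(m),m.mean(0),cv2.minEnclosingCircle(m[:,:2].astype(np.float32)))
    cv_=P[(abs(P[...,2]-.158)<.008)&(P[...,1]>-.1)&(P[...,0]>.35)][:,:2].astype(np.float32)
    print('cover',len(cv_),cv2.minAreaRect(cv_))
    print('u', )
```

```text
top cabtop 9747 ((0.7509980797767639, -0.2729693055152893), (0.34007126092910767, 0.2912737727165222), 89.03954315185547)
handle 619 [ 0.59745854 -0.26137405  0.16908135] ((0.5950291752815247, -0.262143075466156), (0.18731707334518433, 0.06017707660794258), 87.03366088867188)
blue 996 [ 0.46683636 -0.33930255  0.17976429] ((0.3180261552333832, -0.4320785701274872), (0.848756730556488, 0.290705144405365), 29.02058219909668)
neck 302 [0.55647137 0.14478591 0.19282178] ((0.5563132762908936, 0.14430706202983856), 0.03516378998756409)
cover 8553 ((0.5856375694274902, 0.3621041178703308), (0.28409814834594727, 0.6150829792022705), 3.1213648319244385)
u
scene cabtop 12291 ((0.7510005235671997, -0.2725846469402313), (0.3423071503639221, 0.2871954143047333), 88.97276306152344)
handle 441 [ 0.597103  -0.2733214  0.170534 ] ((0.5982810854911804, -0.26171940565109253), (0.1486034095287323, 0.06221184507012367), 89.37207794189453)
blue 76 [ 0.58908992 -0.3403806   0.18747297] ((0.3856629729270935, -0.4959566593170166), (0.8611419200897217, 0.22677649557590485), 43.782413482666016)
neck 250 [0.55842362 0.14474986 0.19299084] ((0.5586246252059937, 0.14583592116832733), 0.035565465688705444)
cover 6471 ((0.5897988677024841, 0.36365997791290283), (0.28655898571014404, 0.6175227165222168), 3.1255195140838623)
u
```

Run:
```python
from h import *
for n,hb in(('top',(390,455,205,232)),('scene',(272,312,300,352))):
    f=grab_frame(n); u0,u1,v0,v1=hb
    g=f['color'][v0:v1,u0:u1].astype(int); mx=g.max(2); sat=mx-g.min(2)
    v,u=np.nonzero((mx>120)&(sat<40)); uv=np.c_[u+u0,v+v0]
    X=onplane(f,uv,.165); k=(X[:,0]<.583)&(X[:,0]>.53); X=X[k]
    print(n,len(X),X.mean(0),X.min(0),X.max(0)); print(cv2.minAreaRect(X[:,:2].astype(np.float32)))
    h,e=np.histogram(X[:,0],bins=np.arange(.53,.59,.003)); print(h)
    Y=onplane(f,np.c_[u+u0,v+v0],.165); print(cv2.fitLine(Y[(Y[:,0]<.575)][:,:2].astype(np.float32),cv2.DIST_HUBER,0,.01,.01).ravel())
f=grab_frame('top'); im=cv2.resize(f['color'][180:240,350:500],None,fx=5,fy=5,interpolation=2)
im2=cv2.resize(f['color'][205:260,250:310],None,fx=5,fy=5,interpolation=2)
cv2.imwrite('pics/c1.png',np.vstack([im,np.pad(im2,((0,0),(0,450),(0,0)))]))
```

```text
top 251 [ 0.57325974 -0.26197403  0.165     ] [ 0.56502796 -0.33375711  0.165     ] [ 0.58294676 -0.19057994  0.165     ]
((0.573916494846344, -0.2621857225894928), (0.14323939383029938, 0.01719832606613636), 89.42437744140625)
[ 0  0  0  0  0  0  0  0  0  0  0  8 47 49 52 50 36  9  0]
[ 0.01403877  0.9999015   0.5703604  -0.26804247]
scene 735 [ 0.56159168 -0.270986    0.165     ] [ 0.53025133 -0.34849126  0.165     ] [ 0.58295985 -0.1907916   0.165     ]
((0.5567874312400818, -0.26968902349472046), (0.05271430313587189, 0.1576090306043625), 0.2544243037700653)
[19 31 31 31 12 17 25 30 46 54 59 58 57 57 58 59 56 35  0]
[ 0.12954083 -0.9915741   0.55686444 -0.28348014]
```

View pics/c1.png

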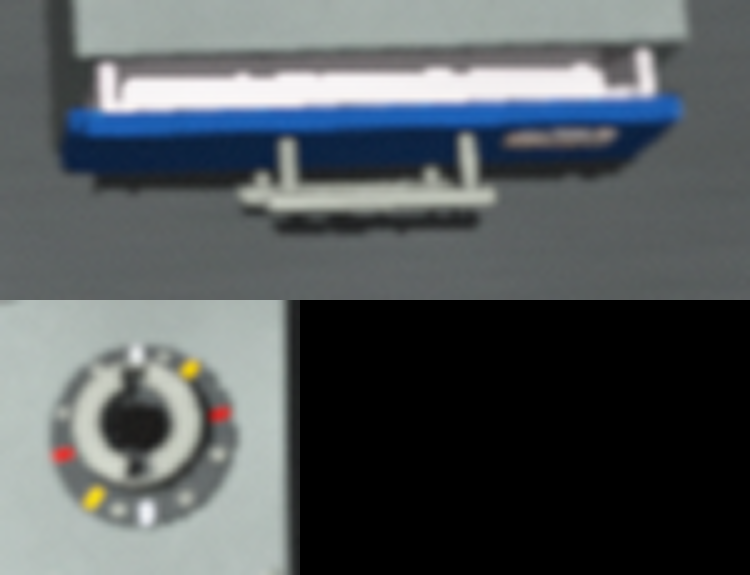

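The crop shows the upper handle bar from about (404.5,220.5) to (449,219), with the lower drawer's bar half-hidden just above-left of it. On the neck, the slots and white marks lie nearly along image-vertical, and the yellow marks are at upper right and lower left.

Run:
```python
from h import *
f=grab_frame('top')
X=onplane(f,[[404.5,220.3],[449,218.7]],.162); print(X,X.mean(0),np.linalg.norm(X[0]-X[1]))
c=lambda a,b:[250+a/5,205+(b-300)/5]
w=onplane(f,[c(136,353),c(147,513)],.164); print('white',w,w.mean(0),np.degrees(np.arctan2(*(w[0]-w[1])[[1,0]])))
y=onplane(f,[c(190,370),c(94,498)],.164); print('yel',y.mean(0),np.degrees(np.arctan2(*(y[0]-y[1])[[1,0]])))
r=onplane(f,[c(220,414),c(63,455)],.164); print('red',r.mean(0),np.degrees(np.arctan2(*(r[0]-r[1])[[1,0]])))
```

```text
[[ 0.57178731 -0.20899107  0.162     ]
 [ 0.57035434 -0.33468632  0.162     ]] [ 0.57107082 -0.2718387   0.162     ] 0.1257034193763624
white [[0.60234532 0.1462737  0.164     ]
 [0.51076777 0.142601   0.164     ]] [0.55655654 0.14443735 0.164     ] 2.2966058481523133
yel [0.55582531 0.14400378 0.164     ] -38.182190132834144
red [0.55536733 0.14438717 0.164     ] -77.76070786337014
```

Call:
jog_arm --pt "3 3.3 1 0 0 0.12" --pt "6 6.5 2 0 0 0.24" --pt "9 9.8 3 0 0 0.36" --pt "12 13 3 0 0 0.48" --pt "15 16.3 3 0 0 0.6" --pt "18 19.6 3 0 0 0.72" --pt "21 22.8 3 0 0 0.84" --pt "24 26 3 0 0 0.96" --pt "26.5 29 3 0 0 1.1" --pt "28.5 31.1 3 0 0 1.1" --pt "28.5 31.1 3 0 0 1.1" --pt "28.5 31.1 3 0 0 1.1" --fingers 3.0

```text
time_s: 1.6
eef_pos: [0.5719, -0.2719, 0.2611]
tcp_rot: [0.712, 0.703, -0.0, -0.0]
force: [0.5, -0.3, -0.3]
opening: 0.0298
finger_force: 0.0
```

Run:
```python
from h import *
f=grab_frame('wrist'); save(f,'w1'); P=cloud(f); print(f['xyz'],R.from_matrix(rot(f)).as_rotvec())
S=P[(P[...,2]>.15)&(P[...,2]<.175)&(P[...,0]<.592)&(P[...,0]>.54)&(abs(P[...,1]+.27)<.07)]
print(len(S),S.mean(0) if len(S) else '',np.median(S,0),S.min(0),S.max(0))
```

```text
[ 0.57289512 -0.19233906  0.40314808] [ 2.82696456 -0.01916434 -0.00342334]
3762 [ 0.5732083  -0.26227594  0.1656312 ] [ 0.5721577  -0.25813421  0.16592207] [ 0.56505734 -0.3330347   0.16029826] [ 0.59190669 -0.20375369  0.16909758]
```

View pics/w1.png

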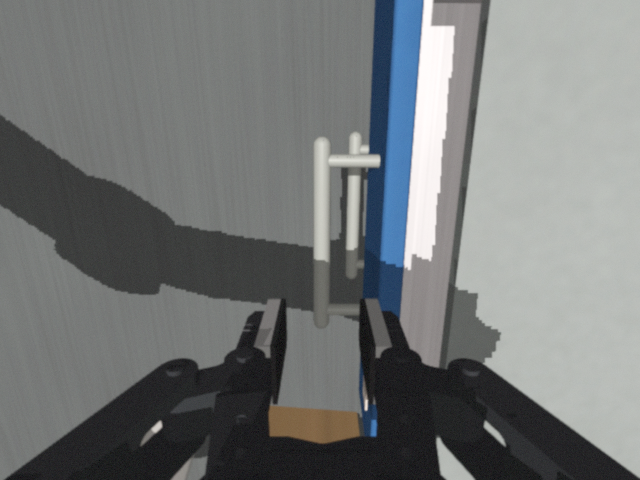

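The bar runs vertically at column 320 (rows 145–325), centred between the fingers, and there's room on both sides of it. I'll lower the gripper and close.

Call:
jog_arm --pt "0 0 -4 0 0 0" --pt "0 0 -8 0 0 0" --pt "0 0 -11.3 0 0 0" --pt "0 0 -11.3 0 0 0" --pt "0 0 -11.3 0 0 0"

```text
time_s: 2.15
eef_pos: [0.5705, -0.2744, 0.148]
tcp_rot: [0.713, 0.701, -0.001, -0.0]
force: [-0.6, 0.2, -0.0]
opening: 0.0299
finger_force: 0.0
```

Call:
jog_arm --pt "0 0 0 0 0 0" --pt "0 0 0 0 0 0" --pt "0 0 0 0 0 0" --pt "0 0 0 0 0 0" --pt "0 0 0 0 0 0" --fingers 0.3 --squeeze 30

```text
time_s: 2.65
eef_pos: [0.5715, -0.2736, 0.1489]
tcp_rot: [0.712, 0.702, -0.001, 0.001]
force: [-0.4, -2.6, 2.3]
opening: 0.0098
finger_force: 29.5
```

Call:
jog_arm --pt "-1 0 0 0 0 0" --pt "-3 0.05 0 0 0 0" --pt "-5 0.1 0 0 0 0" --pt "-7 0.1 0 0 0 0" --pt "-9 0.15 0 0 0 0" --pt "-11 0.2 0 0 0 0" --pt "-13 0.2 0 0 0 0" --pt "-14 0.2 0 0 0 0" --pt "-14 0.2 0 0 0 0"

```text
time_s: 3.55
eef_pos: [0.4301, -0.2709, 0.1488]
tcp_rot: [0.713, 0.702, -0.001, -0.0]
force: [-0.5, -3.1, 3.8]
opening: 0.0097
finger_force: 30.1
```

Call:
jog_arm --pt "-0.5 0 0 0 0 0" --pt "-1 0 0 0 0 0" --pt "-1.5 0 0 0 0 0" --pt "-1.5 0 0 0 0 0"

```text
time_s: 3.95
eef_pos: [0.4168, -0.2707, 0.1487]
tcp_rot: [0.712, 0.702, -0.0, 0.001]
force: [0.4, -3.9, 5.7]
opening: 0.0093
finger_force: 30.3
```

Call:
jog_arm --pt "-0.5 0 0 0 0 0" --pt "-1 0 0 0 0 0" --pt "-1 0 0 0 0 0"

```text
time_s: 4.25
eef_pos: [0.4168, -0.2707, 0.1489]
tcp_rot: [0.711, 0.703, 0.007, 0.009]
force: [16.2, -6.0, -12.4]
opening: 0.0095
finger_force: 29.5
```

Call:
jog_arm --pt "0 0 0 0 0 0" --pt "0.4 0 0 0 0 0" --pt "0.8 0 0 0 0 0" --pt "0.8 0 0 0 0 0"

```text
time_s: 4.65
eef_pos: [0.4168, -0.2707, 0.1488]
tcp_rot: [0.712, 0.702, 0.001, 0.002]
force: [3.0, -4.4, 2.9]
opening: 0.01
finger_force: 30.9
```

Call:
jog_arm --pt "0 0 0 0 0 0" --pt "0 0 0 0 0 0" --pt "0 0 0 0 0 0" --pt "0 0 3 0 0 0" --pt "0 0 7 0 0 0" --pt "0 0 11 0 0 0" --pt "0 0 15 0 0 0" --pt "0 0 15 0 0 0" --fingers 3.0

```text
time_s: 5.45
eef_pos: [0.4171, -0.2706, 0.3033]
tcp_rot: [0.712, 0.702, 0.001, 0.005]
force: [-0.4, 0.8, -0.2]
opening: 0.0299
finger_force: 0.0
```

Run:
```python
from h import *
for n in('top','scene','wrist'):
    f=grab_frame(n); save(f,n+'2'); P=cloud(f)
    h=cv2.cvtColor(f['color'],cv2.COLOR_BGR2HSV)
    m=((h[...,0]<8)|(h[...,0]>172))&(h[...,1]>130)&(h[...,2]>60)&(P[...,0]>.4)&(P[...,0]<.7)&(P[...,1]>-.45)&(P[...,1]<-.1)&(P[...,2]<.2)
    S=P[m]; print(n,len(S),S.mean(0) if len(S) else '',S.min(0) if len(S) else '',S.max(0) if len(S) else '')
    v,u=np.nonzero(m); print(u.min(),u.max(),v.min(),v.max()) if len(u) else 0
f=[cv2.imread(f'pics/{n}2.png') for n in('top','scene','wrist')]
a=cv2.resize(f[0][90:290,330:530],(400,400)); b=cv2.resize(f[1][250:450,240:440],(400,400))
cv2.imwrite('pics/c2.png',np.hstack([a,b]))
```

```text
top 433 [ 0.5818103  -0.21146636  0.13957878] [ 0.54922796 -0.24848038  0.12595518] [ 0.61953203 -0.17784873  0.16506302]
392 416 207 230
scene 376 [ 0.58851697 -0.2196687   0.13988603] [ 0.55464969 -0.25108905  0.12750568] [ 0.62105132 -0.18287584  0.16988979]
289 312 301 324
wrist 7548 [ 0.57938814 -0.21161265  0.14175698] [ 0.54566976 -0.25050174  0.12908979] [ 0.62275713 -0.1758372   0.16436203]
490 598 93 193
```

View pics/c2.png

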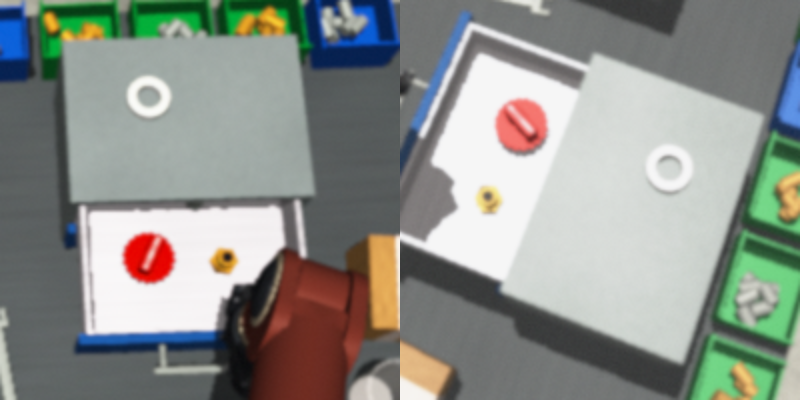

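The cap stands in the drawer's left half (left crop around (148,257)), with its grip bar diagonal. The brass adapter is in the other half, and the drawer is fully out.

```bash
cat >> h.py <<'E'
def capfind(f):
    P=cloud(f); h=cv2.cvtColor(f['color'],cv2.COLOR_BGR2HSV)
    m=((h[...,0]<8)|(h[...,0]>172))&(h[...,1]>100)&(h[...,2]>60)&(P[...,0]>.45)&(P[...,0]<.7)&(P[...,1]>-.45)&(P[...,1]<-.1)&(P[...,2]<.25)
    m=cv2.morphologyEx(m.astype(np.uint8),cv2.MORPH_OPEN,np.ones((3,3)))
    hull=cv2.convexHull(np.argwhere(m)[:,::-1].astype(np.int32)); M=np.zeros(m.shape,np.uint8); cv2.fillConvexPoly(M,hull,1)
    D=onplane(f,hull.reshape(-1,2),.136)[:,:2].astype(np.float32); disc=cv2.minEnclosingCircle(D)
    w=(M>0)&(h[...,1]<90)&(h[...,2]>150); n,l,s,_=cv2.connectedComponentsWithStats(w.astype(np.uint8)); w=l==1+s[1:,4].argmax()
    L=onplane(f,np.argwhere(w)[:,::-1],.162)[:,:2].astype(np.float32); r=cv2.minAreaRect(L); v=cv2.fitLine(L,2,0,.01,.01).ravel()
    B=P[(M>0)&(P[...,2]>.156)&(P[...,2]<.168)]
    print('disc',disc,'line',r,'ang',np.degrees(np.arctan2(v[1],v[0])),'bar depth',len(B),B.mean(0) if len(B) else '',cv2.minAreaRect(B[:,:2].astype(np.float32)) if len(B) else '')
E
python3 - <<'E'
from h import *
for n in('wrist','scene','top'): capfind(grab_frame(n))
o=observe();print(o['q'])
E
```

```text
disc ((0.5860941410064697, -0.21359366178512573), 0.04300162196159363) line ((0.5849704146385193, -0.21326012909412384), (0.004205035045742989, 0.051251932978630066), 61.642581939697266) ang -27.817825 bar depth 2155 [ 0.58206884 -0.21266419  0.16115663] ((0.5836951732635498, -0.21284176409244537), (0.01865924708545208, 0.05569126829504967), 62.80141830444336)
disc ((0.5871123671531677, -0.21695764362812042), 0.036428000777959824) line ((0.5851041674613953, -0.21371488273143768), (0.006794417276978493, 0.04982471466064453), 61.88001251220703) ang -28.143784 bar depth 124 [ 0.58686407 -0.21445485  0.16153897] ((0.5869995355606079, -0.21374090015888214), (0.018951203674077988, 0.055947232991456985), 62.206241607666016)
disc ((0.5832546949386597, -0.21316833794116974), 0.03712623566389084) line ((0.5812414884567261, -0.21121323108673096), (0.003962402231991291, 0.012462222948670387), 42.02286911010742) ang -35.160202 bar depth 104 [ 0.58389346 -0.21357274  0.16096349] ((0.5842334628105164, -0.21414273977279663), (0.017557678744196892, 0.054550934582948685), 62.81385040283203)
[ 0.80904516  0.32865349 -0.37646681  1.74994842  0.13340749  1.09238025
  0.37516807]
```

Call:
jog_arm --pt "2 0.7 0 0 0 0.12" --pt "4 1.4 0 0 0 0.24" --pt "6 2.1 0 0 0 0.36" --pt "8 2.8 0 0 0 0.48" --pt "10 3.5 0 0 0 0.6" --pt "12 4.2 0 0 0 0.72" --pt "14 4.9 0 0 0 0.84" --pt "16 5.5 -2 0 0 0.96" --pt "16.7 5.7 -5 0 0 1.09" --pt "16.7 5.7 -7 0 0 1.09" --pt "16.7 5.7 -7 0 0 1.09" --pt "16.7 5.7 -7 0 0 1.09" --fingers 4.0

```text
time_s: 6.95
eef_pos: [0.5814, -0.2133, 0.2276]
tcp_rot: [0.245, 0.97, 0.0, -0.001]
force: [1.2, -0.2, 0.5]
opening: 0.0397
finger_force: 0.0
```

Run:
```python
from h import *
f=grab_frame('wrist');save(f,'w3'); capfind(f)
o=observe();print(o['q'],o['eef_pos']); M=R.from_quat(o['tcp_rot']).as_matrix(); print(np.degrees(np.arctan2(M[1,1],M[0,1])),M[:,2])
```

```text
disc ((0.5846475958824158, -0.21368306875228882), 0.03966936469078064) line ((0.5782438516616821, -0.20973850786685944), (0.003401608671993017, 0.036451831459999084), 61.83080291748047) ang -27.74426 bar depth 2703 [ 0.58267599 -0.21196847  0.16124795] ((0.5841310620307922, -0.21285952627658844), (0.017560767009854317, 0.055214010179042816), 62.34212875366211)
[ 0.66696629  0.63220155 -0.60844555  1.50888426  0.38427561  1.12112382
  1.05692316] [ 0.5820616  -0.21338371  0.22883864]
61.63258055267131 [ 7.09840328e-04  4.69965451e-05 -9.99999747e-01]
```

View pics/w3.png

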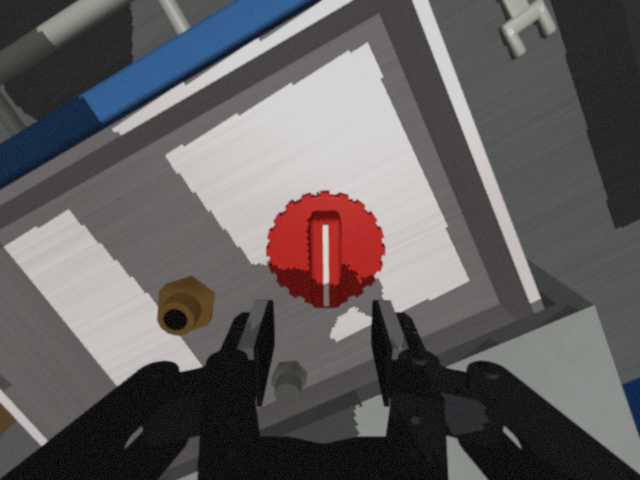

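The bar is upright in the wrist view at column 325 and centred between the fingers. The adapter and plug are clear of them.

Call:
jog_arm --pt "0.2 0 -3 0 0 0" --pt "0.2 0 -6 0 0 0" --pt "0.2 0 -8 0 0 0" --pt "0.2 0 -8.8 0 0 0" --pt "0.2 0 -8.8 0 0 0" --pt "0.2 0 -8.8 0 0 0"

```text
time_s: 7.6
eef_pos: [0.5849, -0.2134, 0.1421]
tcp_rot: [0.245, 0.97, -0.0, 0.002]
force: [-0.4, 1.0, -0.0]
opening: 0.0404
finger_force: 0.0
```

Call:
jog_arm --pt "0 0 0 0 0 0" --pt "0 0 0 0 0 0" --pt "0 0 0 0 0 0" --pt "0 0 0 0 0 0" --pt "0 0 0 0 0 0" --pt "0 0 0 0 0 0" --fingers 0.8 --squeeze 60

```text
time_s: 8.2
eef_pos: [0.585, -0.2134, 0.1421]
tcp_rot: [0.245, 0.97, -0.0, 0.002]
force: [-0.3, 0.6, 6.1]
opening: 0.0171
finger_force: 60.9
```

Call:
jog_arm --pt "0 0 1.5 0 0 0" --pt "0 0 4 0 0 0" --pt "0 0 8 0 0 0" --pt "0 0 12 0 0 0" --pt "0 0 15 0 0 0" --pt "0 3 15 0 0 0.05" --pt "0 6 15 0 0 0.1" --pt "-0.3 9 15 0 0 0.15" --pt "-0.6 12 15 0 0 0.2" --pt "-0.9 15 15 0 0 0.25" --pt "-1.2 18 15 0 0 0.3" --pt "-1.2 18 15 0 0 0.3"

```text
time_s: 9.4
eef_pos: [0.5703, -0.0265, 0.2913]
tcp_rot: [0.092, 0.996, 0.002, -0.001]
force: [-0.4, 0.4, -1.4]
opening: 0.0167
finger_force: 59.8
```

Call:
jog_arm --pt "0 3 0 0 0 0.04" --pt "0 6 0 0 0 0.08" --pt "-0.3 8 0 0 0 0.12" --pt "-0.6 10 0 0 0 0.16" --pt "-0.9 12 0 0 0 0.2" --pt "-1 12 0 0 0 0.23" --pt "-1 12 0 0 0 0.23" --pt "-1 12 0 0 0 0.23"

```text
time_s: 10.2
eef_pos: [0.5621, 0.0849, 0.29]
tcp_rot: [-0.016, 1.0, -0.001, -0.0]
force: [0.3, -1.2, -1.9]
opening: 0.0167
finger_force: 59.8
```

Run:
```python
from h import *
o=observe();print(o['q'],o['eef_pos'],o['opening'],o['finger_force'],o['force']); M=R.from_quat(o['tcp_rot']).as_matrix(); print(np.degrees(np.arctan2(M[1,1],M[0,1])),M[:,2])
f=grab_frame('wrist'); save(f,'w4'); g=grab_frame('scene'); save(g,'s4')
cv2.imwrite('pics/c4.png',np.hstack([cv2.resize(f['color'],(480,360)),cv2.resize(g['color'][140:340,230:410],(320,356))[:360].copy() if 0 else cv2.resize(g['color'][140:340,230:408],(320,360))]))
```

```text
[ 0.29670063  0.53359642 -0.79224245  1.56152528  0.39810085  1.21514754
  1.03679538] [0.56208712 0.084925   0.29004397] 0.01665282235593416 59.828909039497375 [ 0.34606776 -1.17448879 -1.90441682]
91.87074115829587 [-2.21062008e-04 -1.62445301e-03 -9.99998656e-01]
```

View pics/c4.png

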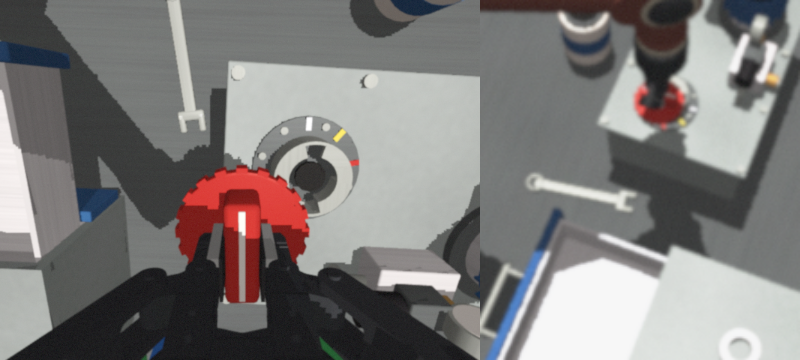

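The cap is gripped and level in the wrist view. The neck is visible at about (415,235) in full-size pixels, with its slots at (421,204) and (413,271).

Run:
```python
from h import *
from scipy.optimize import least_squares
f=grab_frame('wrist'); o=observe(); P=cloud(f); h=cv2.cvtColor(f['color'],cv2.COLOR_BGR2HSV)
def cfit(X,r):
    s=least_squares(lambda c:np.hypot(*(X-c[:2]).T)-r,X.mean(0),loss='soft_l1',f_scale=.001); return s.x,np.sqrt(np.mean(s.fun**2))
near=np.hypot(P[...,0]-.557,P[...,1]-.1445)<.06
rim=near&(P[...,2]>.188)&(P[...,2]<.2)&(h[...,1]<90); print('rim z',np.median(P[rim][:,2]))
# outer contour of rim region and hole contour
cs,_=cv2.findContours(rim.astype(np.uint8),cv2.RETR_EXTERNAL,cv2.CHAIN_APPROX_NONE); c=max(cs,key=len).reshape(-1,2)
X=onplane(f,c,.194)[:,:2]; d=np.hypot(*(X-[.557,.1445]).T); print('outer',cfit(X[d>.03],.034),(d>.03).sum())
a=np.degrees(np.arctan2(*(X[d>.03]-[.557,.1445]).T[::-1])); print(a.min(),a.max())
# marks on flange by ray onto plane 
fl=near&(P[...,2]<.185)&(P[...,2]>.15); hue=h[...,0].astype(int)
print('flange z',np.nanmedian(P[fl&(h[...,1]<60)&(h[...,2]<140)][:,2]))
for n,m in(('white',(h[...,1]<40)&(h[...,2]>215)),('yellow',(hue>20)&(hue<35)&(h[...,1]>130)),('red',((hue<8)|(hue>172))&(h[...,1]>120))):
    m=fl&m; k,l,s,ct=cv2.connectedComponentsWithStats(m.astype(np.uint8))
    for i in range(1,k):
        if s[i,4]>25:
            p=np.nanmean(P[l==i],0); print(n,s[i,4],ct[i].round(1),p.round(4),'r',np.hypot(p[0]-.557,p[1]-.1445).round(4))
# cap: line on bar top and disc
zt=o['eef_pos'][2]
red=((hue<8)|(hue>172))&(h[...,1]>100)&(h[...,2]>50); v,u=np.nonzero(red&(P[...,2]>.25)); print('red z',np.percentile(P[v,u][:,2],[5,30,50,95])-zt)
w=(h[...,1]<90)&(h[...,2]>150)&(P[...,2]>zt+.01)&(P[...,2]<zt+.03); k,l,s,ct=cv2.connectedComponentsWithStats(w.astype(np.uint8)); i=1+s[1:,4].argmax()
L=onplane(f,np.argwhere(l==i)[:,::-1],zt+.02)[:,:2]; vv=cv2.fitLine(L.astype(np.float32),2,0,.01,.01).ravel(); print('line',s[i],np.degrees(np.arctan2(vv[1],vv[0])),vv[2:],L.min(0),L.max(0))
hl=cv2.convexHull(np.c_[u,v].astype(np.int32)).reshape(-1,2); D=onplane(f,hl,zt-.006)[:,:2]
k=D[:,0]<o['eef_pos'][0]-.005; print('disc',cfit(D[k],.037),'tcp',o['eef_pos'],o['time_s'])
```

```text
rim z 0.19331949701068346
outer (array([0.55690065, 0.14541001]), np.float64(0.0010585358555418854)) 260
-179.8511899315256 179.54339352061055
flange z 0.16307337824527557
white 129 [411.4 164.5] [0.512  0.1446 0.1634] r 0.045
yellow 110 [451.4 180. ] [0.5217 0.1735 0.1635] r 0.0457
red 76 [472.1 216.5] [0.5472 0.1918 0.1634] r 0.0483
red z [-0.00788056 -0.00677009 -0.00623537  0.01976881]
line [317 282  11 120 971] 1.9347545 [0.5590305  0.08533407] [0.53691473 0.08285879] [0.58656822 0.08752549]
disc (array([0.55865537, 0.08519286]), np.float64(0.00019723965461163688)) tcp [0.56201682 0.08531758 0.29011949] 10.35
```

Call:
jog_arm --pt "-0.2 2 0 0 0 0" --pt "-0.4 4 0 0 0 0" --pt "-0.4 6 0 0 0 0" --pt "-0.4 6 -2 0 0 0" --pt "-0.4 6 -4 0 0 0" --pt "-0.4 6 -5.2 0 0 0" --pt "-0.4 6 -5.2 0 0 0" --pt "-0.4 6 -5.2 0 0 0"

```text
time_s: 11.15
eef_pos: [0.5582, 0.1465, 0.2387]
tcp_rot: [-0.017, 1.0, 0.0, 0.0]
force: [0.2, -0.3, -1.3]
opening: 0.0168
finger_force: 59.9
```

Run:
```python
from h import *
o=observe();print(o['eef_pos'],o['force'],o['time_s']); M=R.from_quat(o['tcp_rot']).as_matrix(); print(np.degrees(np.arctan2(M[1,1],M[0,1])),M[:,2])
f=grab_frame('wrist'); g=grab_frame('scene'); t=grab_frame('top')
cv2.imwrite('pics/c5.png',np.hstack([cv2.resize(f['color'][150:450,170:470],(400,400)),cv2.resize(g['color'][165:235,300:370],(400,400),interpolation=2)]))
```

```text
[0.55817032 0.14650631 0.23871126] [ 0.164138   -0.30869554 -1.33687214] 11.15
91.97187762780511 [ 5.30172971e-04  3.83246832e-04 -9.99999786e-01]
```

View pics/c5.png

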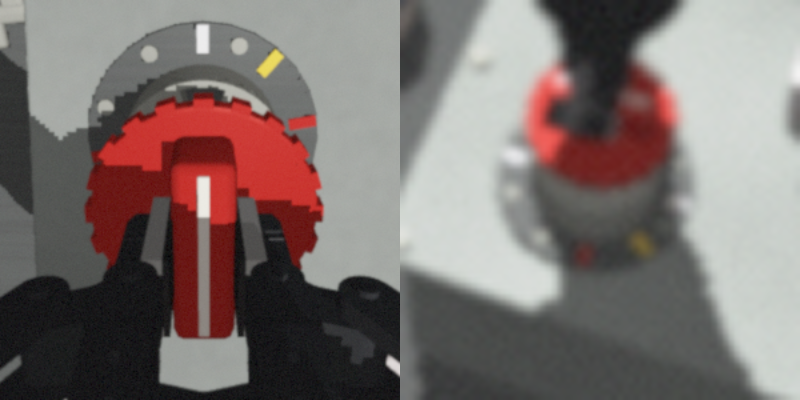

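The white mark (column 203) lies in line with the bar's white line (column 204), so yaw and y are aligned. Next I'll lower it gently.

Call:
jog_arm --pt "0 0 -0.4 0 0 0" --pt "0 0 -0.8 0 0 0" --pt "0 0 -1.1 0 0 0" --pt "0 0 -1.4 0 0 0" --pt "0 0 -1.7 0 0 0" --pt "0 0 -1.7 0 0 0"

```text
time_s: 11.9
eef_pos: [0.5574, 0.1465, 0.2207]
tcp_rot: [-0.018, 1.0, -0.0, -0.001]
force: [-0.7, 0.2, -2.5]
opening: 0.0165
finger_force: 59.9
```

Call:
jog_arm --pt "0 0 -0.2 0 0 0" --pt "0 0 -0.4 0 0 0" --pt "0 0 -0.6 0 0 0" --pt "0 0 -0.8 0 0 0" --pt "0 0 -0.8 0 0 0"

```text
time_s: 12.4
eef_pos: [0.5578, 0.1468, 0.2138]
tcp_rot: [-0.018, 1.0, -0.0, 0.0]
force: [-1.0, -0.1, 2.8]
opening: 0.0166
finger_force: 60.5
```

Call:
jog_arm --pt "0 0 -0.2 0 0 0" --pt "0 0 -0.4 0 0 0" --pt "0 0 -0.6 0 0 0" --pt "0 0 -0.7 0 0 0" --pt "0 0 -0.7 0 0 0" --pt "0 0 -0.7 0 0 0"

```text
time_s: 13.0
eef_pos: [0.5579, 0.1469, 0.208]
tcp_rot: [-0.018, 1.0, -0.0, 0.001]
force: [-3.4, -2.5, 10.8]
opening: 0.0171
finger_force: 61.6
```

Call:
jog_arm --pt "0 0 -0.1 0 0 0" --pt "0 0 -0.2 0 0 0" --pt "0 0 -0.2 0 0 0" --pt "0 0 -0.2 0 0 0"

```text
time_s: 13.4
eef_pos: [0.5579, 0.1469, 0.208]
tcp_rot: [-0.018, 1.0, -0.001, 0.001]
force: [-6.6, -3.8, 19.8]
opening: 0.0168
finger_force: 62.9
```

Call:
jog_arm --pt "-0.05 -0.05 0 0 0 0" --pt "-0.05 -0.05 0 0 0 -0.08" --pt "-0.05 -0.05 0 0 0 -0.16" --pt "-0.05 -0.05 0 0 0 -0.24" --pt "-0.05 -0.05 0 0 0 -0.32" --pt "-0.05 -0.05 0 0 0 -0.4" --pt "-0.05 -0.05 0 0 0 -0.4" --pt "-0.05 -0.05 0 0 0 -0.4" --squeeze 80

```text
time_s: 14.2
eef_pos: [0.5585, 0.1473, 0.2081]
tcp_rot: [0.182, 0.983, 0.001, 0.003]
force: [-3.2, -2.5, 17.5]
opening: 0.0164
finger_force: 78.6
```

Call:
jog_arm --pt "0 0 0 0 0 -0.07" --pt "0 0 0 0 0 -0.14" --pt "0 0 0 0 0 -0.21" --pt "0 0 0 0 0 -0.28" --pt "0 0 0 0 0 -0.28" --pt "0 0 0 0 0 -0.28" --pt "0 0 0 0 0 -0.28"

```text
time_s: 14.9
eef_pos: [0.5587, 0.1469, 0.208]
tcp_rot: [0.317, 0.948, 0.001, 0.002]
force: [-2.2, -2.1, 18.1]
opening: 0.0164
finger_force: 78.6
```

Run:
```python
from h import *
o=observe();print(o['eef_pos'],o['force'],o['wrist_torque'],o['finger_force']); M=R.from_quat(o['tcp_rot']).as_matrix(); print(np.degrees(np.arctan2(M[1,1],M[0,1])),M[:,2])
f=grab_frame('wrist'); g=grab_frame('top')
cv2.imwrite('pics/c6.png',np.hstack([cv2.resize(f['color'][150:450,170:470],(400,400)),cv2.resize(g['color'][90:290,330:530],(400,400),interpolation=2)]))
```

```text
[0.55871758 0.14693352 0.20802401] [-2.15846505 -2.09724101 18.08480303] [-0.70569164  0.95592658 -0.08569551] 78.56346845626831
53.01550752835447 [ 5.40052198e-03  6.46447911e-04 -9.99985208e-01]
```

View pics/c6.png

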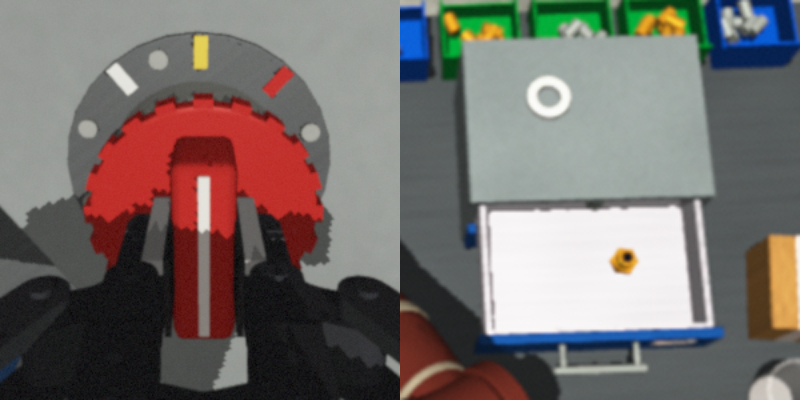

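The bar's white line (column 204) points straight at the yellow vent mark (column 201). The disc is seated, the drawer is still fully open, and the arm is at rest, so I'm handing it in.

```bash
python3 -c "
from cell import job_done; print(job_done())"
```

```text
the job is handed in; nothing more can be done
None
```

I handed the job in with the drawer open to its stop and the cap gripped, pressed down on the rim and turned about 39° to the yellow vent mark, short of the lock; the verdict itself was not returned.

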